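Set the screw stage to zero with its backlash taken up

TASK

The sample stage has been wound past its zero and its screw has play. By its red crank, wind the handwheel counterclockwise (seen from above) past the mark until you feel the carriage come up gently against its end stop, without forcing it so hard that the crank clutch slips; then wind clockwise and stop with the white line of the wheel on the red index, without running past it, so that the play is taken up. Let go of the crank there, and leave the bottles and the timer beside the stage alone.

Things in the scene. Friction and masses are not known exactly. Their poses are not given: they have to be found in the camera images.
- stage: Fixed screw stage: base plate 116 x 270 x 12 mm, grey housing 112 x 116 mm, 50 mm high, slideway with a carriage holding a green-capped vial (top at 103 mm). Origin on the bench under the handwheel axis; y along the slideway towards the carriage (centre at y = +134 mm), x away from the index, z up. The black handwheel, 104 mm across, lies flat on the housing, top at 62 mm.
- wheel_axis (a point): Point on the vertical handwheel axis, 89 mm above the bench (half way up the crank grip).
- crank_mid (a point): Middle of the red upright crank grip: cylinder 18 mm across, 42 mm high (66 to 108 mm above the bench), turning freely on its own axis; it stands on the wheel's white line, 40 mm from the wheel axis. Force at the crank: about 1.3 N for the bare wheel in its play, about 6 N to move the carriage; at the end stop it stops hard.
- index_mark (a point): Tip of the fixed red index block on the housing, in front of the wheel at stage (-55.5, 0, 63) mm. With the white line on it the crank lies straight between the wheel axis and the index, and joint spindle + joint clutch = 0.
- spindle (a joint): Handwheel spindle angle, rad, clockwise from above positive, 0 with the white line on the index. Starts at 0.6 to 1.0. Counterclockwise it first runs free through the play (0.8 to 2.4 rad, differs from day to day), then draws the carriage back towards the wheel to the end stop, where it reads between -1.6 and -3.2, depending on the play.
- clutch (a joint): Slip of the handwheel on its spindle in rad, 0 unless forced. The clutch slips at about 18 N pushed square at the crank.
- carriage (a joint): Carriage position, m, positive away from the wheel, 0.8 mm per rad of the screw (clockwise moves it away). 0 is where it stands when the white line has come clockwise onto the index with the play taken up. The end stop is at -0.64 mm. Starts at +0.8 to +1.05 mm.
- std_bottle: White bottle with a white cap, 43 mm across, 82 mm high, standing to the right of the stage; origin at the centre of its underside. A bystander.
- amber_bottle: Amber bottle with a black cap, 48 mm across, 88 mm high, to the right of the stage; origin at the centre of its underside. A bystander.
- bench_timer: Flat grey timer, 64 x 64 x 18 mm, lying to the left, beyond the carriage end of the stage; origin at the centre of its underside. A bystander.

How it is judged:
On the way:
1. the carriage has been wound back to its end stop (value of joint carriage below -0.00056 m), for 0.05 s.
At the end, for the whole second after the job is handed in: The white line stands on the red index within 0.12 rad (7 degrees, about 6 mm at the rim), the carriage is at its zero within 0.14 mm (so the play is taken up by the clockwise approach), the wheel is at rest and the crank is released (value of joint spindle between -0.12 and 0.12 rad and value of joint carriage between -0.00014 and 0.00014 m and velocity of joint spindle between -0.03 and 0.03 rad/s and contact force between the fingers and stage below 0.3 N); the robot touches nothing.
It fails at once if the crank was forced and its clutch slipped by more than 0.07 rad (value of joint clutch above 0.07 rad or value of joint clutch below -0.07 rad).
It fails at once if a bystander was moved by more than 15 mm (distance of any of std_bottle, amber_bottle, bench_timer from where it was at the start of the episode above 0.015 m).
It also fails if it takes over 67 s, if anything falls off the work surface, if the arm or the gripper's body presses on something with over 40 N, if the wrist force passes 120 N, or if a joint passes its speed limit or range.

ROBOT

A 6-joint arm with a two-finger parallel gripper is mounted at the origin on a cart in front of the work surface, level with it; the furniture and walls round the work are solid. World frame = base frame: x ahead of the robot, y to its left, z up, the work surface at z = 0. Lengths are in m, angles in rad, forces in N, time in s.
With the tool pointing down it reaches from about 0.275 to 0.825 m from the base axis. Payload 4.9 kg.
Tool frame: the origin (TCP) lies between the finger pads; the fingertips stand manip.tips_ahead ahead of it and the grasp point (between the pads) lies 6 mm ahead of it (manip.tips_ahead is the distance from the TCP to the fingertips, in m); z points along the fingers, y is the line along which they close (so a half turn about z gives the same grasp; the last joint's range is limited). The gripper opens to 85 mm and grips with 20 to 120 N. Pads are 22 mm wide; open, the fingers measure 114 mm over their backs; the gripper's body (76 mm by 85 mm) begins 54 mm behind the grasp point. The pads swing forward as they close: fully open they stand 13 mm farther back than shut.
Start: joints at [1.204, 0.326, -0.193, 1.052, 0, 1.437], TCP at [0.127, 0.535, 0.256] pointing down, gripper open.
Joint ranges: [-2.65, 2.65], [-0.97, 1.79], [-1.3, 1.35], [-1.93, 2.1], [-1.47, 1.37], [-3.14, 3.14]. Speed limits (rad/s): [2.57, 2.57, 3.14, 3.14, 3.14, 3.14].

INTERFACE

Orientations are given as a unit quaternion [x, y, z, w].
In Python, from cell import manip gives the robot as it stands. Calls block until the motion is done:
- manip.move_ptp(position, orientation): joint-space move of the TCP to a pose.
- manip.move_linear(position, rate=0.15, orientation=None, until_force=None): straight line of the TCP; orientation=None keeps the orientation; rate is the mean speed in m/s. With until_force (N) it stops when the force on the tool has changed by that much, and returns True; else False.
- manip.goto_joints(angles): joint-space move.
- manip.command_gripper(opening, force=None): finger opening in m; force is the grip in N (None keeps the last); returns when the fingers have stopped.
- manip.pause(seconds).
- manip.ik(position, orientation): joint angles nearest the present ones, or None.
- manip.get_state(): the state.
- manip.read_camera(name): name is "scene" or "top"; returns a dict with "frame" (400x640x3 uint8, blue, green, red), "mtx" (3x3 intrinsics, pixels), "R" (3x3) and "t" (3): a world point X has camera coordinates R X + t. Camera axes: x right, y down, z forward; pixel columns grow to the right and rows downward; lengths in m; the calibration is good to about 2 mm. A picture is of the moment at which its call begins. There is no depth.
A pose or a line that the arm cannot do raises manip.Unreachable and nothing moves.
- manip.sign_off(): hands the job in; it is judged then, once.
The state is a dict: "time_s": time; "joint_positions": joint angles; "qd": joint speeds; "tau": joint torques, N m; "tcp_pos": TCP position; "tcp_rot": TCP orientation; "ft_force": force on the tool from outside, world axes, zero at the start; "wrist_torque": the same for the moment, N m; "width": finger opening in m; "finger_force": force on a finger pad.
Only numpy, scipy, OpenCV 4.12 (cv2) and the standard library are available. Lean on these libraries where they do the work, as an engineer would, in place of code of your own. Each camera call takes 0.05 s, during which the arm holds its last target. There are 200 camera calls.

## Working session

There is one attempt and no reset: what is moved stays moved. The work goes in short steps, each a Python script; the robot and the scene stay as the last script left them, time stands still between calls to the robot, and variables do not carry over. Pictures are saved under pics/ and viewed, at most 10 in all, crops included, and the job is handed in when it is done.

```bash
ls; mkdir -p pics
python3 - <<'E'
from cell import manip
import cv2, numpy as np
print(manip.tips_ahead); s=manip.get_state(); print(s['time_s'],s['tcp_pos'],s['tcp_rot'],s['ft_force'],s['width'])
for n in("scene","top"):
    c=manip.read_camera(n); cv2.imwrite(f"pics/{n}0.png",c["frame"]); print(n,c["mtx"],c["R"],c["t"])
    np.savez(n+"0.npz",**c)
E
```

```text
pics
0.025
0.0 [0.1266984  0.53469102 0.2555234 ] [ 1.16150763e-01  9.93231257e-01 -7.95327687e-04 -1.93270523e-04] [ 0.42889638  0.23276114 -0.72920051] 0.08537692543512336
scene [[382.34156337   0.         314.53875264]
 [  0.         382.34156337 201.40279278]
 [  0.           0.           1.        ]] [[ 0.86000735 -0.5101441   0.01184704]
 [-0.27592612 -0.48443875 -0.83017099]
 [ 0.429246    0.71068425 -0.55738297]] [-0.43593508  0.13797221  0.86297501]
top [[476.40235664   0.         321.243377  ]
 [  0.         476.40235664 202.82564952]
 [  0.           0.           1.        ]] [[ 0.01945077 -0.99979539 -0.00555354]
 [-0.99833875 -0.01912052 -0.05435202]
 [ 0.05423471  0.0066015  -0.99850639]] [-0.12119868  0.46099323  1.24497409]
```

View pics/scene0.png

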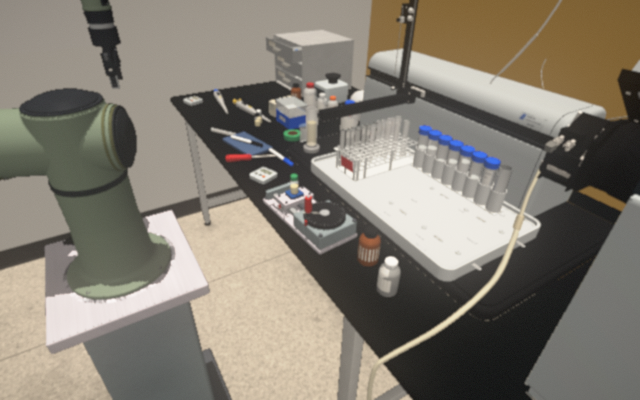

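View pics/top0.png

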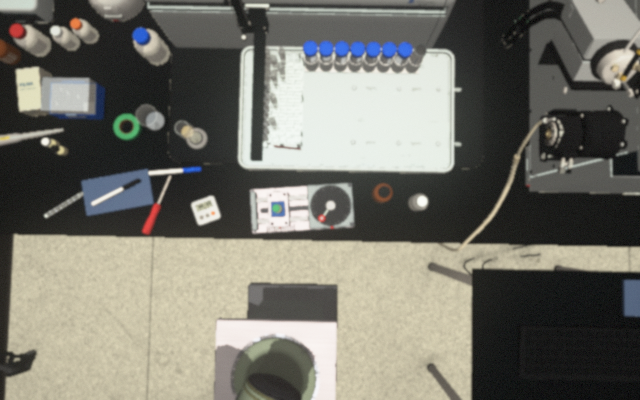

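The scene view shows the stage at about (310,215), with the bottles to its right. The top view shows the wheel at about (331,205), the crank at (321,217), the index at (331,226) and the carriage at (278,209). So stage x points along world +x and stage y along world +y.

```bash
cat > h.py <<'E'
import numpy as np, cv2
def ray(c,px,z):
    d=c["R"].T@np.linalg.inv(c["mtx"])@np.array([px[0],px[1],1.]); o=-c["R"].T@c["t"]
    return (o+d*(z-o[2])/d[2])[:2]
def red(c):
    f=c["frame"].astype(int); m=((f[...,2]>110)&(f[...,1]<90)&(f[...,0]<90)).astype(np.uint8)
    n,l,s,ct=cv2.connectedComponentsWithStats(m); return [(ct[i],s[i,4],s[i,:4]) for i in range(1,n)]
E
python3 - <<'E'
from h import *
c=dict(np.load("top0.npz")); f=c["frame"]
for p,a,b in red(c):
    if 240<p[0]<360 and 170<p[1]<240: print("red",p,a,b,ray(c,p,.108),ray(c,p,.063))
g=f.max(2); 
roi=np.zeros(g.shape,np.uint8); roi[176:242,240:362]=1
bright=((g>70)*roi).astype(np.uint8)
cs,_=cv2.findContours(bright,cv2.RETR_EXTERNAL,cv2.CHAIN_APPROX_NONE); k=max(cs,key=cv2.contourArea)
print("plate",cv2.minAreaRect(k))
dark=((g<60)*roi).astype(np.uint8); dark[:, :303]=0
cs,_=cv2.findContours(dark,cv2.RETR_LIST,cv2.CHAIN_APPROX_NONE)
for k in cs:
    if cv2.contourArea(k)>150:
        e=cv2.fitEllipse(k); print("dark",e,cv2.minEnclosingCircle(k),ray(c,e[0],.062))
big=cv2.resize(f[176:242,240:362],None,fx=6,fy=6,interpolation=cv2.INTER_CUBIC); cv2.imwrite("pics/crop0.png",big)
E
```

```text
red [318.875 215.375] 8 [317 214   5   4] [ 0.42734713 -0.10774345] [ 0.42860004 -0.10724534]
red [324.  219.8] 10 [322 217   4   6] [ 0.41682458 -0.12042159] [ 0.4176691  -0.12041552]
red [331.57142857 227.        ] 7 [331 225   3   4] [ 0.39969225 -0.13915489] [ 0.39987187 -0.13987586]
plate ((301.4027404785156, 207.53982543945312), (47.694129943847656, 105.03350067138672), 86.18592071533203)
dark ((419.87908935546875, 289.2256164550781), (86.85679626464844, 183.62442016601562), 0.0) ((333.2930908203125, 212.5), 38.33967208862305) [ 0.24842863 -0.36402291]
```

View pics/crop0.png

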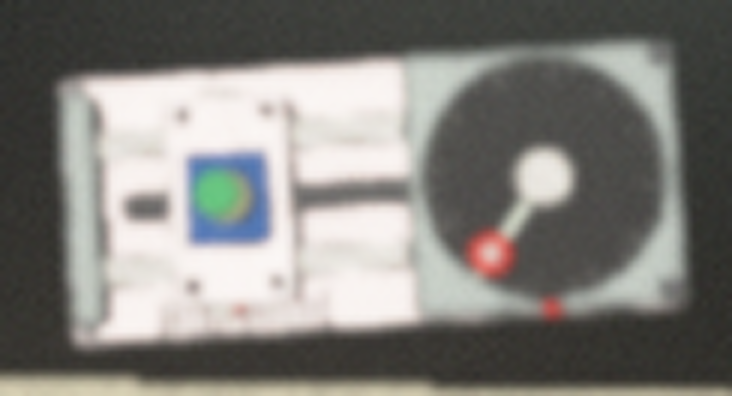

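The crop shows the hub at about crop (543,177), the crank top at (491,254) and the index at (552,309). The stage is yawed about 3.7°, and the crank is about 38° clockwise of the index.

```bash
cat >> h.py <<'E'
from scipy.spatial.transform import Rotation as Ro
def sub(c,x0,y0,x1,y1,fn):
    f=cv2.resize(c["frame"][y0:y1,x0:x1],None,fx=8,fy=8,interpolation=cv2.INTER_CUBIC).astype(int)
    m=fn(f).astype(np.uint8); n,l,s,ct=cv2.connectedComponentsWithStats(m); i=1+np.argmax(s[1:,4])
    return (ct[i]+.5)/8-.5+[x0,y0], s[i,4]/64
isred=lambda f:(f[...,2]>f[...,1]+50)
E
python3 - <<'E'
from h import *
from cell import manip
c=dict(np.load("top0.npz"))
hub,a=sub(c,322,196,340,213,lambda f:f.min(2)>120); print(hub,a)
cr,a2=sub(c,312,208,328,224,isred); ix,a3=sub(c,326,221,338,232,isred); print(cr,a2,ix,a3)
H=ray(c,hub,.066); C=ray(c,cr,.106); I=ray(c,ix,.063)
print("hub",H,"crank",C,"idx",I)
th=np.radians(86.186-90); yaw=-th  # image right=-y, up=+x
print("r",np.linalg.norm(C-H),np.linalg.norm(I-H))
ang=lambda v:np.arctan2(v[1],-v[0])
print("index ang",ang(I-H),"plate",-yaw,"spindle",ang(C-H)-ang(I-H))
s=dict(np.load("scene0.npz"))
P=lambda c,X:(lambda q:q[:2]/q[2])(c["mtx"]@(c["R"]@X+c["t"]))
print(P(s,np.r_[C,.107]), P(s,np.r_[I,.063]), [(p,a) for p,a,b in red(s) if 290<p[0]<340 and 180<p[1]<240])
for z in (.1,.2):
  for y in (0,):
    R=Ro.from_euler('z',yaw)*Ro.from_quat([0,1,0,0]); print(R.as_quat(), manip.ik([*C,z],R.as_quat()))
E
```

```text
[329.61865067 205.79226395] 100.28125
[321.33321405 217.81843634] 46.390625 [331.54008152 227.01132246] 8.625
hub [ 0.45322979 -0.13392193] crank [ 0.42156337 -0.11382989] idx [ 0.39984179 -0.13979726]
r 0.037502692147948165 0.05371031452706503
index ang -0.10960847554569707 plate -0.0665668576710636 spindle 0.6750034025256032
[308.59230616 196.31015484] [306.04142016 219.69622792] [(array([307.68041237, 205.22680412]), np.int32(97)), (array([305.54545455, 221.63636364]), np.int32(11))]
[-0.03327728  0.99944616  0.          0.        ] [-0.43308926  0.30706561 -0.68871752  0.5750132   0.         -0.49965612]
[-0.03327728  0.99944616  0.          0.        ] [-0.43308926  0.16964086 -0.55835851  0.84279696  0.         -0.49965612]
```

```bash
cat >> h.py <<'E'
H=np.array([.454,-.1358]); YAW=0.0667; RAD=.040; Z=.098
ex=np.array([np.cos(YAW),np.sin(YAW)]); ey=np.array([-ex[1],ex[0]])
Q=(Ro.from_euler('z',YAW)*Ro.from_quat([0,1,0,0])).as_quat()
er=lambda q:-np.cos(q)*ex+np.sin(q)*ey
et=lambda q:np.sin(q)*ex+np.cos(q)*ey
def crank(q,H=H,r=RAD): return H+r*er(q)
def qof(p,H=H): v=np.asarray(p)[:2]-H; return np.arctan2(v@ey,-(v@ex))
E
python3 - <<'E'
from h import *
from cell import manip
C=[.4214,-.1138]
manip.move_ptp([*C,.2],Q); manip.command_gripper(.045,40)
print(manip.get_state()['time_s'])
manip.move_linear([*C,Z],.12,until_force=8)
s=manip.get_state(); print(s['time_s'],s['tcp_pos'],s['ft_force'],s['width'])
np.save("F0.npy",s['ft_force'])
manip.command_gripper(.01,40)
s=manip.get_state(); print(s['time_s'],s['tcp_pos'],s['ft_force'],s['width'],s['finger_force'])
F0=np.load("F0.npy"); q=.66
for k in range(4):
    q-=.08; r=manip.move_linear([*crank(q),Z],.03,until_force=8); s=manip.get_state(); F=(s['ft_force']-F0)[:2]
    print(r,round(s['time_s'],2),"q",round(q,3),round(qof(s['tcp_pos']),3),"Fr,Ft",F@er(q),F@et(q),np.linalg.norm(s['tcp_pos'][:2]-crank(q))*1e3)
c=manip.read_camera("scene"); cv2.imwrite("pics/g1.png",cv2.resize(c["frame"][130:270,230:400],None,fx=4,fy=4))
E
```

```text
3.1083
4.1083 [ 0.42184519 -0.11402165  0.09846532] [-0.00123101  0.2098397  -0.67641986] 0.04431747827389453
4.4667 [ 0.42188031 -0.11402371  0.09862151] [-0.74707397  0.44552733  3.93217755] 0.01702605555541059 38.916351199150085
False 4.72 q 0.58 0.578 Fr,Ft -1.5028405628515253 0.17143207527250487 1.0503785693587187
False 4.98 q 0.5 0.495 Fr,Ft -1.1781323201848029 0.4505597323467504 1.1520644110028044
False 5.24 q 0.42 0.413 Fr,Ft -1.9581697156990219 -0.8233312902547975 1.1931520929348505
False 5.5 q 0.34 0.331 Fr,Ft -3.5760861741329713 -0.3152483692073861 1.2782328724760679
```

View pics/g1.png

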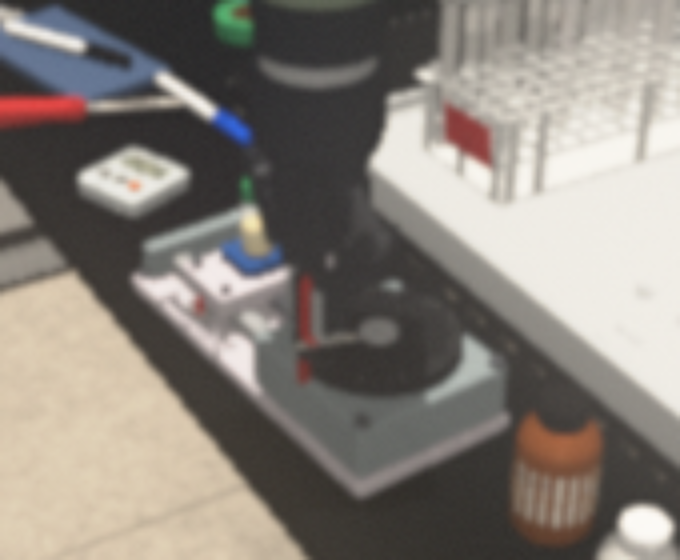

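The fingers hold the crank (red at crop (305,310)) and the wheel is turning with little force. I'll carry on counterclockwise to the stop.

Run:
```python
from h import *
from cell import manip
F0=np.load("F0.npy"); q=.34; log=[]; 
while q>-3.5:
    q-=.06; r=manip.move_linear([*crank(q),Z],.03,until_force=6); s=manip.get_state(); F=(s['ft_force']-F0)[:2]
    qa=qof(s['tcp_pos']); Ft=F@et(q); Fr=F@er(q); log.append([q,qa,Fr,Ft,*s['tcp_pos'][:2]])
    print(int(r),"q %.2f qa %.3f Fr %.1f Ft %.1f r %.1f"%(q,qa,Fr,Ft,1e3*np.linalg.norm(s['tcp_pos'][:2]-H)))
    if Ft>10 or abs(Fr)>25: break
np.save("log1.npy",log); print(s['time_s'],s['ft_force'])
```

```text
0 q 0.28 qa 0.272 Fr -1.4 Ft -0.1 r 38.8
0 q 0.22 qa 0.212 Fr -1.7 Ft 1.4 r 38.8
0 q 0.16 qa 0.150 Fr -1.8 Ft 0.4 r 38.8
0 q 0.10 qa 0.089 Fr -2.9 Ft -0.2 r 38.8
0 q 0.04 qa 0.028 Fr -1.9 Ft -0.3 r 38.8
0 q -0.02 qa -0.033 Fr -2.4 Ft 0.3 r 38.8
0 q -0.08 qa -0.093 Fr -2.5 Ft 0.1 r 38.8
0 q -0.14 qa -0.154 Fr -2.8 Ft 0.2 r 38.8
0 q -0.20 qa -0.214 Fr -2.9 Ft -0.1 r 38.9
0 q -0.26 qa -0.275 Fr -2.5 Ft -0.7 r 38.8
0 q -0.32 qa -0.334 Fr -3.3 Ft -0.4 r 38.9
0 q -0.38 qa -0.395 Fr -3.0 Ft 0.3 r 38.9
0 q -0.44 qa -0.454 Fr -3.6 Ft -0.5 r 38.9
0 q -0.50 qa -0.513 Fr -3.2 Ft 0.5 r 39.0
0 q -0.56 qa -0.574 Fr -3.0 Ft 0.2 r 39.1
0 q -0.62 qa -0.632 Fr -3.0 Ft -0.0 r 39.1
0 q -0.68 qa -0.693 Fr -2.4 Ft 0.2 r 39.2
0 q -0.74 qa -0.752 Fr -3.3 Ft 0.2 r 39.2
0 q -0.80 qa -0.811 Fr -2.3 Ft 0.3 r 39.3
0 q -0.86 qa -0.870 Fr -2.7 Ft 0.5 r 39.3
0 q -0.92 qa -0.930 Fr -1.7 Ft 0.7 r 39.4
0 q -0.98 qa -0.980 Fr -2.1 Ft 0.1 r 39.5
0 q -1.04 qa -1.011 Fr -1.0 Ft 3.1 r 39.6
0 q -1.10 qa -1.062 Fr -1.3 Ft 5.2 r 39.6
0 q -1.16 qa -1.120 Fr -1.8 Ft 5.2 r 39.7
0 q -1.22 qa -1.182 Fr -0.8 Ft 5.3 r 39.7
0 q -1.28 
[... 654 characters left out ...]
 -2.24 qa -2.201 Fr 1.6 Ft 5.9 r 41.0
0 q -2.30 qa -2.260 Fr 0.9 Ft 6.3 r 41.0
0 q -2.36 qa -2.320 Fr 1.4 Ft 5.1 r 41.1
0 q -2.42 qa -2.378 Fr 3.1 Ft 5.7 r 41.2
0 q -2.48 qa -2.438 Fr 2.0 Ft 6.0 r 41.2
0 q -2.54 qa -2.497 Fr 1.8 Ft 4.5 r 41.3
0 q -2.60 qa -2.555 Fr 2.8 Ft 4.2 r 41.3
0 q -2.66 qa -2.615 Fr 2.0 Ft 4.9 r 41.4
0 q -2.72 qa -2.674 Fr 2.6 Ft 5.2 r 41.4
0 q -2.78 qa -2.732 Fr 1.3 Ft 4.1 r 41.4
0 q -2.84 qa -2.790 Fr 2.8 Ft 5.8 r 41.5
0 q -2.90 qa -2.850 Fr 2.5 Ft 5.1 r 41.5
0 q -2.96 qa -2.908 Fr 2.4 Ft 5.5 r 41.5
0 q -3.02 qa -2.967 Fr 2.2 Ft 6.2 r 41.5
0 q -3.08 qa -3.014 Fr 2.8 Ft 7.0 r 41.5
0 q -3.14 qa -3.041 Fr 2.5 Ft 10.7 r 41.6
20.05 [  3.15663032 -10.26295768   1.3161593 ]
```

Run:
```python
from h import *
from cell import manip
from scipy.optimize import least_squares
F0=np.load("F0.npy"); L=np.load("log1.npy")
q=-3.18; r=manip.move_linear([*crank(q),Z],.02,until_force=5); manip.pause(.15); s=manip.get_state(); F=(s['ft_force']-F0)[:2]
print(r,qof(s['tcp_pos']),F@er(q),F@et(q))
P=L[:,4:6]
o=least_squares(lambda v:np.hypot(*(P-v[:2]).T)-v[2],[*H,RAD]); print(o.x,np.abs(o.fun).max())
H2=o.x[:2]; np.save("H2.npy",o.x)
c=dict(np.load("top0.npz")); I=ray(c,[331.54,227.01],.063); print("index dir rel plate axis:",qof(I,H2), "dist",np.linalg.norm(I-H2)); print("stop",qof(s['tcp_pos'],H2))
t=manip.get_state()['time_s']; print(t)
```

```text
False -3.0537464204859703 0.9167544774908373 13.450420771743767
[ 0.45536644 -0.13579499  0.04014661] 0.00010554768589364494
index dir rel plate axis: -0.005255963741284764 dist 0.05566537174793464
stop -3.052903900841822
20.45
```

The stop is confirmed: 13.5 N, held, well under the 18 N slip force. The fitted wheel circle agrees with the index (55.7 mm against 55.5 mm). I'll wind clockwise now.

Run:
```python
from h import *
from cell import manip
F0=np.load("F0.npy"); x=np.load("H2.npy"); H2=x[:2]; r=x[2]
q=-3.05; qa=-3.05
k=0
while q<.12:
    dq=.08 if qa<-.2 else float(np.clip(-.008-qa,.008,.03))
    q+=dq; hit=manip.move_linear([*crank(q,H2,r),Z],.03 if dq>.03 else .015,until_force=7)
    if qa>-.25: manip.pause(.1)
    s=manip.get_state(); F=(s['ft_force']-F0)[:2]; qa=qof(s['tcp_pos'],H2)
    qa=qa-2*np.pi if qa>2 else qa
    k+=1
    if k%4==0 or qa>-.3 or hit: print(int(hit),"q %.3f qa %.3f Fr %.1f Ft %.1f"%(q,qa,F@er(q),F@et(q)))
    if qa>-.018 or -(F@et(q))>13: break
print(s['time_s'])
```

```text
1 q -2.970 qa -2.992 Fr 0.1 Ft 1.8
1 q -2.890 qa -2.909 Fr -0.6 Ft 1.7
0 q -2.730 qa -2.734 Fr -0.5 Ft 0.2
0 q -2.410 qa -2.417 Fr -1.2 Ft -0.3
0 q -2.090 qa -2.099 Fr -0.7 Ft -0.1
0 q -1.770 qa -1.780 Fr -0.4 Ft 0.2
0 q -1.450 qa -1.460 Fr -0.4 Ft -0.4
0 q -1.130 qa -1.140 Fr -0.5 Ft 0.6
0 q -0.810 qa -0.819 Fr 0.3 Ft 0.6
1 q -0.730 qa -0.778 Fr 0.2 Ft -0.5
0 q -0.490 qa -0.530 Fr -0.3 Ft -4.5
0 q -0.250 qa -0.282 Fr 0.1 Ft -5.0
0 q -0.170 qa -0.201 Fr -1.0 Ft -4.7
0 q -0.090 qa -0.120 Fr -0.7 Ft -5.0
0 q -0.060 qa -0.097 Fr -0.6 Ft -5.2
0 q -0.030 qa -0.067 Fr -0.6 Ft -5.2
0 q 0.000 qa -0.037 Fr 0.4 Ft -6.7
0 q 0.029 qa -0.008 Fr 0.8 Ft -6.6
31.5083
```

Run:
```python
from h import *
from cell import manip
F0=np.load("F0.npy"); x=np.load("H2.npy"); H2=x[:2]; r=x[2]
manip.move_linear([*crank(0.005,H2,r),Z],.015); manip.pause(.2)
s=manip.get_state(); F=(s['ft_force']-F0)[:2]; print(qof(s['tcp_pos'],H2),F@et(0))
manip.command_gripper(.045); manip.pause(.1)
s=manip.get_state(); p=s['tcp_pos']; print(qof(p,H2),s['ft_force']-F0,s['width'])
manip.move_linear([p[0],p[1],.2],.12)
manip.move_linear([p[0]-.04,p[1]+.2,.25],.15)
c=manip.read_camera("top"); cv2.imwrite("pics/top1.png",cv2.resize(c["frame"][176:242,240:362],None,fx=6,fy=6,interpolation=cv2.INTER_CUBIC))
cr,a=sub(c,318,206,340,223,isred); C=ray(c,cr,.106); print(cr,a,C,qof(C,H2),np.linalg.norm(C-H2)); print(manip.get_state()['time_s'])
```

```text
-0.014431991164121331 -4.241915837222156
0.013509610090261978 [-0.48599266  0.19202409  1.1041047 ] 0.04492317291874303
[331.83141126 219.8036552 ] 39.96875 [ 0.41722239 -0.13950023] -0.030134382934854237 0.038323587464547525
35.0417
```

View pics/top1.png

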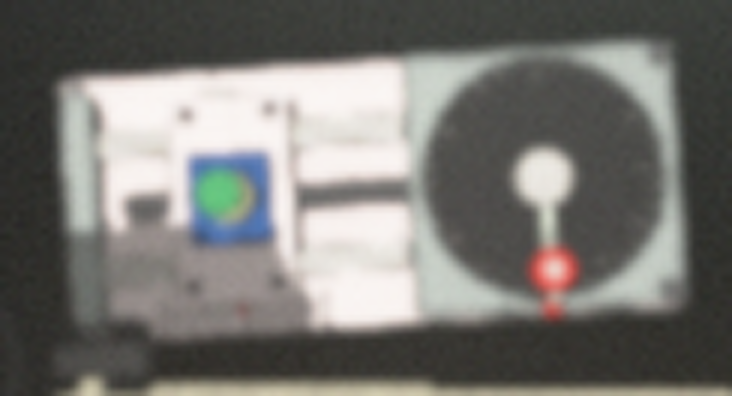

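The picture shows the crank at crop (553,270), in line between the hub (543,177) and the index (552,309). The line is within about 0.03 rad of the index and the gripper is clear, so I'll hand in.

```bash
python3 -c "
from cell import manip
manip.pause(.3); print(manip.sign_off(), manip.get_state()['time_s'])"
```

```text
the job is handed in; nothing more can be done
the job is handed in; nothing more can be done
```

The job is handed in, verdict not shown: I wound the stage back to its end stop (peak about 13.5 N), then clockwise onto the index to within about 0.03 rad by camera, with the crank released and the bottles and timer left alone.

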